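# Click a fresh ink cartridge into the bag coder

## Task

Load the ink cartridge standing on the bench into the open bay on top of the bag coder, its grooved side towards the sprung ball, and push it gently down until the ball clicks into the groove and holds it. Then let go; do not force the cartridge and leave the bottle, bowl and jar where they are.

Things in the scene. Friction and masses are not known exactly. Their poses are not given: they have to be found in the camera images.
- cartridge: Grey plastic ink cartridge, about 140 g, loose, upright on the bench. Block 30 (x) x 44 (y) x 66 (z) mm; origin at the centre of its underside, z up. On top a grip fin 12 (x) x 36 (y) x 24 (z) mm, 4 mm off-centre to -x: the shoulder beside it is wide (15 mm) on the +x side, narrow (5 mm) on -x. A groove runs across the +x side; the lower +x edge is chamfered, 5 mm in over 9 mm height.
- fin (a point): Centre of the top of the cartridge's fin, 90 mm above its underside and 4 mm to -x; axes as the cartridge's. The fin is gripped across its 12 mm (along x).
- groove (a point): Middle of the cartridge's groove, on its +x face, 26 mm above the underside. The groove is 12.5 mm high (from 20 to 32.5 mm above the underside), 5 mm deep, and as long as the side; the other sides are plain.
- coder: Fixed bag coder: white housing 180 (x) x 150 (y) x 50 (z) mm, origin at the centre of its underside; display and keys on its -x part. Mid-top stands a black tower, 50 (x) x 64 (y) mm, to 120 mm above the bench: the cartridge bay, open on top, 32 (x) x 46 (y) mm inside, 3 mm chamfer at the mouth. The cartridge goes in foot first, its axes parallel to the coder's (groove to +x, where the ball is).
- mouth (a point): Centre of the bay's mouth, level with the tower's rim, 120 mm above the bench; axes as the coder's. Ball and bay floor are height-adjustable together inside the tower, and their setting is not measured: the cartridge is home with its underside anywhere from 39 to 56 mm below the mouth, the hard floor about 1 mm under that.
- ball_block (a point): Middle of the outer face of the aluminium spring block, 16 x 34 x 36 mm, on the outside of the tower's +x wall: the side where the sprung ball is. Pushing the cartridge past the ball takes 4 to 11 N, drops at the click, then rises some 8 N per mm on the hard floor; contact forces of over 40 N in all between cartridge and coder (ball and wall count, 10 to 20 N) damage the print head.
- ball (a joint): How far the 16 mm steel ball in the bay's +x wall is pushed back (m): 0 when fully out, standing 5 mm into the bay; about 0.002 to 0.005 while the flat of the cartridge slides past; back below 0.0013 once clicked into the groove. Spring 6 N at 0, 2 N more per mm. The ball's centre lies 13 to 29 mm below the mouth (not measured).
- bottle: Clear water bottle, 64 mm across, 190 mm high, loose bystander; origin at the centre of its underside.
- bowl: Blue plastic bowl, 150 mm across, 60 mm high, loose bystander; origin at the centre of its underside.
- jar: White jar with a black lid, 60 mm across, 70 mm high, loose bystander; origin at the centre of its underside.
There are look-alikes about, which are no part of the job. Of the things that look like the cartridge, the larger one is meant.

How it is judged:
By the outcome, as a careful person would: the job done as asked, in the order asked, and still so for the second after the job is handed in, with the robot touching nothing.
It also fails if it takes over 58 s, if anything falls off the work surface, if the arm or the gripper's body presses on something with over 40 N, if the wrist force passes 120 N, or if a joint passes its speed limit or range.

## Robot

A 7-joint arm with a two-finger parallel gripper is mounted at the origin on the work surface. World frame = base frame: x ahead of the robot, y to its left, z up, the work surface at z = 0. Lengths are in m, angles in rad, forces in N, time in s.
With the tool pointing down it reaches from about 0.4 to 0.75 m from the base axis. Payload 19.5 kg.
Tool frame: the origin (TCP) lies at the very end of the fingers, on their centre line; the grasp point (between the pads) lies 19 mm behind it (env.grip_depth is the z of the grasp point in the tool frame, in m); z points along the fingers, y is the line along which they close (so a half turn about z gives the same grasp; the last joint's range is limited). The gripper opens to 85 mm and grips with 20 to 120 N. Pads are 22 mm wide; open, the fingers measure 114 mm over their backs; the gripper's body (76 mm by 85 mm) begins 54 mm behind the grasp point. The pads swing forward as they close: fully open they stand 13 mm farther back than shut.
Start: joints at [1.116, 0.707, -0.028, 1.485, 0.022, 0.951, -0.075], TCP at [0.231, -0.527, 0.231] pointing down, gripper open.
Joint ranges: [-2.71, 2.71], [-0.32, 2.16], [-1.57, 1.52], [0, 2.45], [-1.46, 4.6], [0, 2.02], [-2.83, 2.83]. Speed limits (rad/s): [1.89, 1.89, 2.57, 2.57, 3.01, 3.01, 3.01].

## Interface

Orientations are given as a rotation vector (axis times angle).
In Python, from cell import env gives the robot as it stands.
- The arm moves only by the tool send_rows, never from a script. Its argument "rows" is a list of rows, each an object with "translation": the shift along the tool's x, y, z in mm, a list of three; "turn": the turn about the tool's z in degrees; "fingers": the opening in per cent of the stroke, from 0 (shut) to 100 (fully open). A call has 1 to 20 rows; each row shifts and turns the commanded pose from where the row before left it, along the tool's axes as they then stand; what a row does not reach is not made up. A row lasts 1/8 s, in which the tool goes at most 62.5 mm and 10.7 degrees, less where a joint would pass 70% of its speed; a pose out of reach is approached as far as the arm can. A call is refused whole if a number of a shift passes 62.5 or a number of a turn 10.7, either way. A call with a gripper value outside its range is refused whole. The fingers move at their own pace and stop on an object; the grip force is fixed at half the most. Time passes only in rows, so rows that do not move let the fingers close. It gives the time, the measured TCP pose, the force, the opening and the grip force at its end, in the units of the state.
- env.state(): the state, without advancing time (a new reading comes with each control period).
- env.snapshot(name): name is "side" or "top"; returns (picture, depth): 384x512x3 uint8, blue, green, red; 384x512 float32, m along the optical axis (not along the pixel's ray), 0 where there is no reading.
- env.camera_params(name): a dict with "fx", "fy", "cx", "cy" (pixels), "R" (3x3) and "t" (3): a world point X has camera coordinates R X + t. Camera axes: x right, y down, z forward; pixel columns grow to the right and rows downward; lengths in m; the calibration is good to about 2 mm. A picture is of the moment at which its call begins. camera_params takes no time and is no camera call.
- env.finish_job(): hands the job in; it is judged then, once.
Trained networks look in the newest picture that a camera, given by its name, has taken for a name from the list of things; names that differ only in an ending like _2 or _b are one class to them, and where a whole thing is asked for, a point or a joint stands for the part that bears it (a point fixed in the world has none). Each returns a list of dicts, best first, with "p" (0 to 1); they miss things now and then, are a little off and sometimes report something else, mostly with a low value. They report only what shows in the picture. A call takes as long as a camera call. They do not tell look-alikes from the thing itself.
- env.spot_in(camera, target): "centre" ([column, row] in pixels, amid what is visible of it).
- env.masks_of(camera, target): "pixels" (384x512 bool, what is visible of it) and "centre" ([column, row] in pixels, amid what is visible of it).
The state is a dict: "time": time; "qpos": joint angles; "joint_velocities": joint speeds; "effort": joint torques, N m; "ee_pos": TCP position; "ee_rot": TCP orientation; "ft_force": force on the tool from outside, world axes, zero at the start; "ft_torque": the same for the moment, N m; "width": finger opening in m; "grasp_force": force on a finger pad.
Only numpy, scipy, OpenCV 4.12 (cv2) and the standard library are available. Lean on these libraries where they do the work, as an engineer would, in place of code of your own. Each camera call takes 0.05 s, during which the arm holds its last target. There are 200 camera calls.

## Working session

There is one attempt and no reset: what is moved stays moved. The work goes in short steps, Python scripts to look and compute and a tool call to move; the robot and the scene stay as the last step left them, time stands still between calls to the robot, and variables do not carry over. Pictures are saved under pics/ and viewed, at most 10 in all, crops included, and the job is handed in when it is done.

Besides the shell and the picture viewer there is one more tool, called after "Call:" as a command line: name --argument value ..., lists and objects as JSON in quotes. send_rows: Moves the arm, as the interface text tells. Its arguments: {"type":"object","properties":{"rows":{"type":"array"}},"required":["rows"]}

```bash
mkdir -p pics; ls; cat > h.py <<'E'
import numpy as np, cv2
from cell import env
def cloud(cam,d):
    P=env.camera_params(cam); v,u=np.indices(d.shape)
    X=np.stack([(u-P['cx'])/P['fx']*d,(v-P['cy'])/P['fy']*d,d],-1)
    return (X-np.array(P['t']))@np.array(P['R'])
E
python3 - <<'E'
from h import *
s=env.state();print({k:np.round(v,3) for k,v in s.items()}, env.grip_depth)
ims=[]
for c in('side','top'):
    im,d=env.snapshot(c);W=cloud(c,d);np.savez(c+'0.npz',im=im,d=d,W=W)
    P=env.camera_params(c);print(c,np.round(-np.array(P['R']).T@P['t'],3),P['fx'])
    for t in('cartridge','fin','groove','coder','ball_block','bottle','bowl','jar'):
        for m in env.masks_of(c,t):
            p=np.array(m['pixels'])&(d>0); w=W[p]
            print(t,round(m['p'],2),np.round(m['centre']),p.sum(),np.round(np.median(w,0),3) if len(w) else '',np.round(np.percentile(w,[3,97],axis=0),3).tolist() if len(w) else '')
    cv2.imwrite(f'pics/{c}0.png',im)
E
```

```text
pics
{'time': np.float64(0.0), 'qpos': array([ 1.116,  0.707, -0.028,  1.485,  0.022,  0.951, -0.076]), 'joint_velocities': array([ 0.001,  0.   ,  0.   ,  0.   ,  0.002,  0.   , -0.001]), 'effort': array([ 0.0000e+00, -8.8323e+01,  1.2350e+00, -2.3617e+01,  1.7000e-02,
        6.0000e-03,  0.0000e+00]), 'ee_pos': array([ 0.231, -0.526,  0.231]), 'ee_rot': array([-3.074, -0.644,  0.   ]), 'ft_force': array([0.237, 0.369, 0.17 ]), 'ft_torque': array([ 0.009, -0.031, -0.063]), 'grasp_force': np.float64(0.0), 'width': np.float64(0.085)} -0.0187
side [0.114 0.926 0.63 ] 408.1870443705945
cartridge 0.66 [271. 209.] 564 [0.565 0.117 0.045] [[0.554, 0.087, 0.0], [0.593, 0.129, 0.089]]
cartridge 0.56 [297. 209.] 293 [0.501 0.064 0.031] [[0.487, -0.04, -0.001], [0.537, 0.073, 0.064]]
cartridge 0.47 [342. 179.] 2801 [ 0.456 -0.155  0.049] [[0.365, -0.238, 0.006], [0.554, -0.109, 0.118]]
fin 0.69 [272. 211.] 581 [0.565 0.117 0.044] [[0.554, 0.087, -0.001], [0.596, 0.129, 0.09]]
fin 0.54 [299. 209.] 197 [0.5   0.065 0.034] [[0.488, 0.058, 0.006], [0.511, 0.074, 0.062]]
fin 0.51 [245. 297.] 1099 
[... 1136 characters left out ...]
], [0.52, 0.069, 0.067]]
groove 0.75 [261. 206.] 233 [0.567 0.101 0.067] [[0.555, 0.08, 0.004], [0.588, 0.122, 0.091]]
coder 0.87 [364. 254.] 4530 [ 0.457 -0.18   0.051] [[0.363, -0.26, 0.009], [0.553, -0.116, 0.119]]
ball_block 0.78 [361. 256.] 4612 [ 0.457 -0.18   0.051] [[0.362, -0.261, 0.008], [0.554, -0.116, 0.119]]
ball_block 0.34 [261. 207.] 220 [0.567 0.102 0.067] [[0.555, 0.082, 0.015], [0.588, 0.122, 0.091]]
bottle 0.58 [171. 177.] 762 [0.617 0.336 0.125] [[0.596, 0.316, 0.016], [0.649, 0.372, 0.191]]
bowl 0.8 [258. 131.] 2133 [0.784 0.112 0.024] [[0.711, 0.047, 0.002], [0.837, 0.178, 0.061]]
jar 0.91 [145. 242.] 522 [0.453 0.403 0.069] [[0.426, 0.383, -0.0], [0.481, 0.435, 0.072]]
```

```bash
python3 - <<'E'
from h import *
t=np.load('top0.npz')['im'];s=np.load('side0.npz')['im']
a=cv2.resize(t[170:340,210:440],None,fx=3.4,fy=3.4,interpolation=cv2.INTER_CUBIC); cv2.imwrite('pics/tc.png',a)
b=cv2.resize(s[120:260,230:430],None,fx=4,fy=4,interpolation=cv2.INTER_CUBIC); cv2.imwrite('pics/sc.png',b)
E
```

```text
(no output)
```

View pics/top0.png

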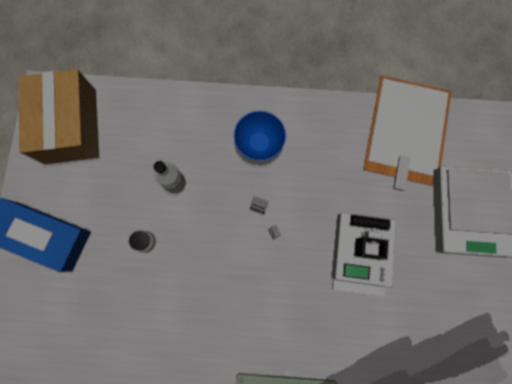

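View pics/tc.png

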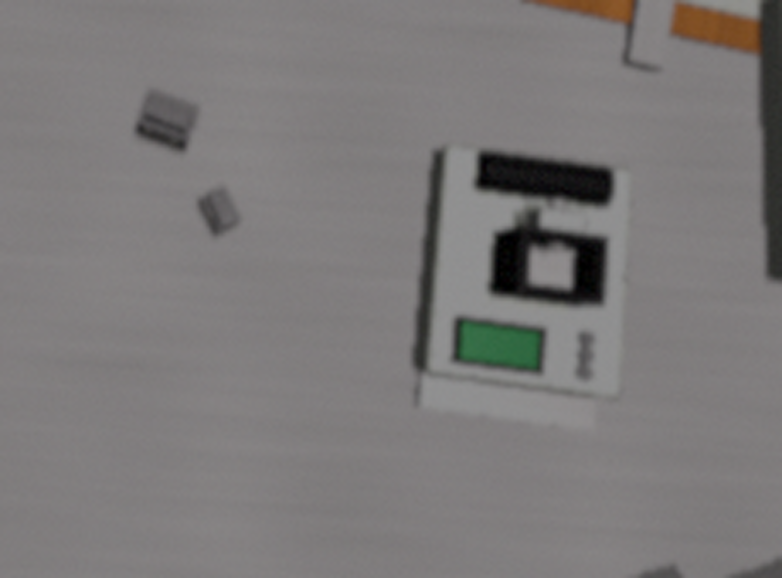

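View pics/sc.png

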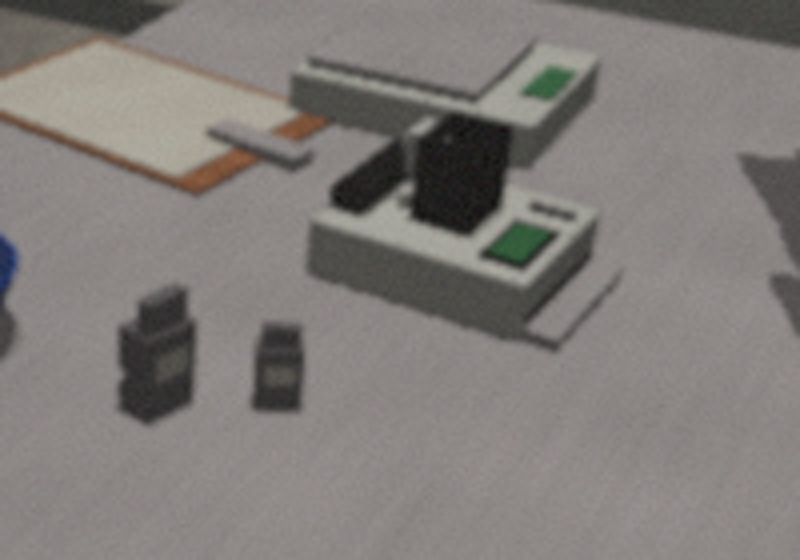

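The cartridge look-alikes are the large one, top (260,205) / side (271,209), and the small one, top (275,231) / side (298,209). The crops confirm the left one is larger, so that is the target. Its groove shows on its left (+x) side at side crop ≈(125,380). The coder's tower is at top ≈(371,248), with the spring block on its upper (+x) side. Next I fit box models to the depth points.

```bash
cat >> h.py <<'E'
from scipy.optimize import least_squares
def box(p,lo,hi):
    lo,hi=np.array(lo),np.array(hi);q=np.abs(p-(lo+hi)/2)-(hi-lo)/2
    return np.linalg.norm(np.maximum(q,0),axis=1)+np.minimum(q.max(1),0)
def cart(p):
    return np.minimum(box(p,[-.015,-.022,0],[.015,.022,.066]),box(p,[-.010,-.018,.066],[.002,.018,.090]))
def coder(p):
    t=np.maximum(box(p,[-.025,-.032,.05],[.025,.032,.12]),-box(p,[-.016,-.023,.06],[.016,.023,.2]))
    h=box(p,[-.09,-.075,0],[.09,.075,.05]); b=box(p,[.025,-.017,.05],[.041,.017,.11])
    return np.minimum(np.minimum(t,h),b)
def loc(W,x):
    c,s=np.cos(x[2]),np.sin(x[2]);d=W-np.array([x[0],x[1],x[3]])
    return np.stack([c*d[:,0]+s*d[:,1],-s*d[:,0]+c*d[:,1],d[:,2]],1)
def fit(f,W,x0,fs=.0015):
    best=None
    for dy in (-.3,-.1,.1,.3):
        r=least_squares(lambda x:f(loc(W,x)),np.array(x0)+[0,0,dy,0],loss='cauchy',f_scale=fs,x_scale=[.01,.01,.1,.01])
        if best is None or r.cost<best.cost:best=r
    return best.x,best.cost,np.median(np.abs(best.fun))
E
python3 - <<'E'
from h import *
D={c:np.load(c+'0.npz')['W'] for c in('side','top')}
def crop(W,c,r,z0,z1=.2):
    W=W.reshape(-1,3);return W[(np.hypot(W[:,0]-c[0],W[:,1]-c[1])<r)&(W[:,2]>z0)&(W[:,2]<z1)]
for n,f,c,r,y in(('cart',cart,(.567,.102),.036,-.3),('coder',coder,(.457,-.185),.13,-.1)):
    Ws=[crop(D[k],c,r,.008) for k in D]
    for k,W in zip(('side','top','both'),Ws+[np.vstack(Ws)]):
        for yy in (y,y+np.pi):
            x,co,m=fit(f,W,[c[0],c[1],yy,0]);print(n,k,len(W),np.round(x[:2]*1e3,1),np.degrees(x[2]).round(1),round(x[3]*1e3,1),co,m)
for k in D:
    for z0,z1 in((.08,.1),(.06,.075)):
        W=crop(D[k],(.567,.102),.036,z0,z1);print(k,z0,len(W),W.mean(0).round(4),cv2.minAreaRect((W[:,:2]*1e3).astype('f4')))
E
```

```text
cart side 502 [573.8 103.6] -16.5 -0.2 0.0002149788102027147 0.0008094885948453732
cart side 502 [573.5 103.7] 163.3 0.3 0.00047640532891682634 0.0010304901639771567
cart top 228 [573.7 101.3] -16.7 0.2 9.097365973419995e-05 0.0004530956202828543
cart top 228 [573.3 101.7] 163.5 0.3 0.00020888605630060952 0.000836427221783332
cart both 730 [573.9 103.4] -16.3 0.0 0.0003210433335560921 0.0007556160671801206
cart both 730 [573.6 103.5] 163.6 0.3 0.0006945230443631635 0.0010291673076344042
coder side 2691 [ 465.6 -188.8] -3.9 0.0 0.004367276841248757 0.0017827004237157412
coder side 2691 [ 465.5 -188.9] 176.0 -0.0 0.004499072981992074 0.0017622039244239857
coder top 4496 [ 465.9 -191.3] -3.9 0.2 0.008205368600684505 0.0018935520066114368
coder top 4496 [ 466.3 -191.4] 176.1 0.2 0.008446070181819814 0.0018755820534986575
coder both 7187 [ 465.5 -190.1] -4.1 0.2 0.012943789016857898 0.0019134897855361752
coder both 7187 [ 465.4 -190.1] 175.9 0.1 0.013306309899687278 0.0019035676987800322
side 0.08 69 [0.5679 0.1077 0.0868] ((568.6709594726562, 106.12112426757812), (37.819480895996094, 14.560406684875488), 71.32785034179688)
side 0.06 103 [0.5686 0.1116 0.0664] ((572.334228515625, 104.6572265625), (46.682098388671875, 34.441768646240234), 67.93982696533203)
top 0.08 69 [0.5689 0.1019 0.0891] ((569.7477416992188, 102.135009765625), (35.57050323486328, 12.116707801818848), 72.6907730102539)
top 0.06 110 [0.5736 0.1003 0.0661] ((573.7139282226562, 101.07604217529297), (43.77680969238281, 30.36256980895996), 73.40825653076172)
```

Call:
send_rows --rows '[{"translation": [0,0,0],"turn": -10,"fingers": 50},{"translation": [0,0,0],"turn": -10,"fingers": 50},{"translation": [0,0,0],"turn": -10,"fingers": 50},{"translation": [0,0,0],"turn": -10,"fingers": 50},{"translation": [0,0,0],"turn": -9.8,"fingers": 50},{"translation": [50,10,0],"turn": 0,"fingers": 50},{"translation": [50,10,0],"turn": 0,"fingers": 50},{"translation": [50,10,0],"turn": 0,"fingers": 50},{"translation": [50,10,0],"turn": 0,"fingers": 50},{"translation": [50,10,0],"turn": 0,"fingers": 50},{"translation": [50,10,0],"turn": 0,"fingers": 50},{"translation": [50,10,0],"turn": 0,"fingers": 50},{"translation": [50,10,0],"turn": 0,"fingers": 50},{"translation": [50,10,0],"turn": 0,"fingers": 50},{"translation": [50,10,0],"turn": 0,"fingers": 50},{"translation": [50,10,0],"turn": 0,"fingers": 50},{"translation": [50,10,0],"turn": 0,"fingers": 50},{"translation": [50,10,0],"turn": 0,"fingers": 50},{"translation": [50,16,0],"turn": 0,"fingers": 50},{"translation": [0,0,0],"turn": 0,"fingers": 50}]'

```text
time: 3.4
ee_pos: [0.5706, 0.1063, 0.2307]
ee_rot: [-2.513, -1.883, -0.001]
ft_force: [-0.4, -0.8, -0.7]
width: 0.0429
grasp_force: 0.0
```

```bash
cat >> h.py <<'E'
from scipy.spatial.transform import Rotation as Ro
def status():
    s=env.state();R=Ro.from_rotvec(s['ee_rot']).as_matrix()
    print('t',round(float(s['time']),2),'pos',np.round(np.array(s['ee_pos'])*1e3,1),'yawY',np.degrees(np.arctan2(R[1,1],R[0,1])).round(2),'tilt',R[:,2].round(4),'F',np.round(s['ft_force'],1),'M',np.round(s['ft_torque'],2),'w',round(float(s['width'])*1e3,1),'g',round(float(s['grasp_force']),1))
    return s,R
def go(target):
    s,R=status();print('tool delta mm',(R.T@(np.array(target)-np.array(s['ee_pos'])*1e3)).round(1))
E
python3 -c "
from h import *
go([570,103.6,69.5])"
```

```text
t 3.4 pos [570.6 106.3 230.7] yawY -16.31 tilt [-2.0e-04  1.6e-03 -1.0e+00] F [-0.4 -0.8 -0.7] M [-0.07 -0.02 -0.05] w 42.9 g 0.0
tool delta mm [ -3.    0.2 161.2]
```

Call:
send_rows --rows '[{"translation": [-3,0,30],"turn": 0,"fingers": 50},{"translation": [0,0,40],"turn": 0,"fingers": 50},{"translation": [0,0,40],"turn": 0,"fingers": 50},{"translation": [0,0,25],"turn": 0,"fingers": 50},{"translation": [0,0,15],"turn": 0,"fingers": 50},{"translation": [0,0,0],"turn": 0,"fingers": 50},{"translation": [0,0,0],"turn": 0,"fingers": 50}]'

```text
time: 4.28
ee_pos: [0.5696, 0.0999, 0.0823]
ee_rot: [2.518, 1.878, 0.002]
ft_force: [0.2, -0.7, 0.3]
width: 0.0426
grasp_force: 0.0
```

```bash
python3 -c "
from h import *
go([570,103.6,69.5])
im,d=env.snapshot('side');cv2.imwrite('pics/g1.png',cv2.resize(im[150:270,210:360],None,fx=4,fy=4,interpolation=cv2.INTER_CUBIC))"
```

```text
t 4.28 pos [569.6  99.9  82.3] yawY -16.56 tilt [ 1.2e-03  3.0e-04 -1.0e+00] F [ 0.2 -0.7  0.3] M [-0.04  0.04  0.03] w 42.6 g 0.0
tool delta mm [ 3.7 -0.7 12.8]
```

View pics/g1.png

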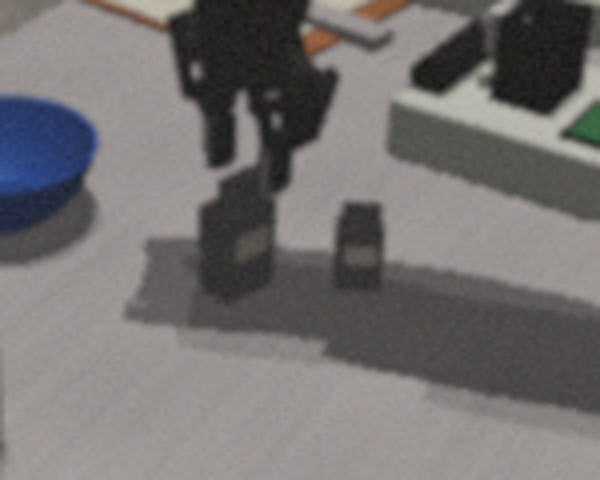

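The fingers straddle the fin (crop ≈(240,185)), and the small cartridge at (358,240) is clear. Next I lower the rest of the way and close.

Call:
send_rows --rows '[{"translation": [3,-0.5,6],"turn": 0,"fingers": 50},{"translation": [0,0,6.5],"turn": 0,"fingers": 50},{"translation": [0,0,0],"turn": 0,"fingers": 50},{"translation": [0,0,0],"turn": 0,"fingers": 30},{"translation": [0,0,0],"turn": 0,"fingers": 0},{"translation": [0,0,0],"turn": 0,"fingers": 0},{"translation": [0,0,0],"turn": 0,"fingers": 0},{"translation": [0,0,0],"turn": 0,"fingers": 0},{"translation": [0,0,0],"turn": 0,"fingers": 0},{"translation": [0,0,0],"turn": 0,"fingers": 0}]'

```text
time: 5.58
ee_pos: [0.5697, 0.1029, 0.0691]
ee_rot: [2.518, 1.878, 0.001]
ft_force: [1.4, -1.2, 5.1]
width: 0.0107
grasp_force: 59.2
```

Call:
send_rows --rows '[{"translation": [0,0,-10],"turn": 0,"fingers": 0},{"translation": [0,0,-30],"turn": 0,"fingers": 0},{"translation": [0,0,-40],"turn": 0,"fingers": 0},{"translation": [0,0,-40],"turn": 0,"fingers": 0},{"translation": [0,0,-20],"turn": 0,"fingers": 0},{"translation": [0,0,-10],"turn": 0,"fingers": 0},{"translation": [0,0,0],"turn": 0,"fingers": 0},{"translation": [0,0,0],"turn": 0,"fingers": 0},{"translation": [0,0,0],"turn": 0,"fingers": 0}]'

```text
time: 6.7
ee_pos: [0.5692, 0.1028, 0.2181]
ee_rot: [-2.518, -1.878, 0.002]
ft_force: [-0.2, -0.2, -1.3]
width: 0.011
grasp_force: 58.8
```

```bash
cat >> h.py <<'E'
def tower(p):
    t=np.maximum(box(p,[-.025,-.032,0.0],[.025,.032,.12]),-box(p,[-.016,-.023,.06],[.016,.023,.2]))
    return t
def crop(W,c,r,z0,z1=.2):
    W=W.reshape(-1,3);return W[(np.hypot(W[:,0]-c[0],W[:,1]-c[1])<r)&(W[:,2]>z0)&(W[:,2]<z1)]
E
python3 - <<'E'
from h import *
status()
for k in('side','top'):
    D=np.load(k+'0.npz')['W']
    for f in (tower,):
      for z0 in(.058,.1):
        W=crop(D,(.465,-.19),.045,z0,.13)
        x,co,m=fit(f,W,[.465,-.19,-.07,0],.001);print('tower',k,z0,len(W),np.round(x[:2]*1e3,1),np.degrees(x[2]).round(1),round(x[3]*1e3,1),m)
    W=crop(D,(.465,-.19),.06,.115,.125);print(k,'rim',len(W),cv2.minAreaRect((W[:,:2]*1e3).astype('f4')))
    W=crop(D,(.465,-.19),.13,.045,.055);print(k,'house',len(W),cv2.minAreaRect((W[:,:2]*1e3).astype('f4')))
    # points beside tower
    W=crop(D,(.465,-.19),.06,.06,.112);print(k,'mid',np.percentile(W,[2,50,98],axis=0).round(3).tolist())
# cart in hand
im,d=env.snapshot('side');C=cloud('side',d);np.savez('side1.npz',im=im,W=C)
s=env.state();ee=np.array(s['ee_pos'])
zc=ee[2]-.069
W=crop(C,(ee[0]+.004,ee[1]-.001),.036,zc+.005,zc+.07)
f=lambda p:box(p,[-.015,-.022,0],[.015,.022,.066])
x,co,m=fit(cart,W,[ee[0]+.004,ee[1],-.29,zc],.001);print('cart',len(W),np.round(x[:2]*1e3,1),np.degrees(x[2]),x[3]*1e3,m)
E
```

```text
t 6.7 pos [569.2 102.8 218.1] yawY -16.55 tilt [-1.3e-03 -1.0e-04 -1.0e+00] F [-0.2 -0.2 -1.3] M [-0.01 -0.01 -0.  ] w 11.0 g 58.8
tower side 0.058 562 [ 473.5 -189.6] -3.9 -0.6 0.0009777101011759562
tower side 0.1 283 [ 473.7 -189.2] -3.5 -0.6 0.0009350826459060685
side rim 132 ((480.03033447265625, -189.2977294921875), (67.16799926757812, 65.90687561035156), 84.9635009765625)
side house 888 ((472.42327880859375, -186.61190795898438), (153.5165557861328, 180.13978576660156), 86.52511596679688)
side mid [[0.446, -0.217, 0.061], [0.469, -0.16, 0.091], [0.514, -0.152, 0.111]]
tower top 0.058 765 [ 473.1 -191.8] -4.3 -0.3 0.0007945916351897869
tower top 0.1 457 [ 473.6 -192. ] -4.0 -0.3 0.0008204623898616231
top rim 361 ((480.49578857421875, -192.12982177734375), (65.50069427490234, 65.24915313720703), 86.10601043701172)
top house 2415 ((472.9175109863281, -191.34115600585938), (151.1721954345703, 179.8188934326172), 86.16840362548828)
top mid [[0.447, -0.216, 0.063], [0.475, -0.19, 0.08], [0.518, -0.158, 0.111]]
cart 483 [573.  103.8] -16.916461018315438 148.71188620460242 0.000763236097102514
```

Call:
send_rows --rows '[{"translation": [0,0,0],"turn": -6.3,"fingers": 0},{"translation": [0,0,0],"turn": -6.3,"fingers": 0},{"translation": [-15,-4,0],"turn": 0,"fingers": 0},{"translation": [-30,-8,0],"turn": 0,"fingers": 0},{"translation": [-35,-9,0],"turn": 0,"fingers": 0},{"translation": [-35,-9,0],"turn": 0,"fingers": 0},{"translation": [-35,-9,0],"turn": 0,"fingers": 0},{"translation": [-35,-9,0],"turn": 0,"fingers": 0},{"translation": [-35,-9,0],"turn": 0,"fingers": 0},{"translation": [-35,-9,0],"turn": 0,"fingers": 0},{"translation": [-30,-8,0],"turn": 0,"fingers": 0},{"translation": [-15,-5,0],"turn": 0,"fingers": 0},{"translation": [0,0,0],"turn": 0,"fingers": 0},{"translation": [0,0,0],"turn": 0,"fingers": 0},{"translation": [0,0,0],"turn": 0,"fingers": 0},{"translation": [0,0,0],"turn": 0,"fingers": 0}]'

```text
time: 8.75
ee_pos: [0.4702, -0.1905, 0.2188]
ee_rot: [-2.296, -2.144, -0.0]
ft_force: [-0.7, -0.5, -1.6]
width: 0.0107
grasp_force: 58.7
```

```bash
cat > m.py <<'E'
from h import *
go([469.7,-191.1,200])
im,d=env.snapshot('side');C=cloud('side',d);np.savez('side2.npz',im=im,W=C)
s=env.state();ee=np.array(s['ee_pos']);zc=ee[2]-.0692
W=crop(C,(ee[0]+.004,ee[1]+.001),.036,max(zc,.12)+.004,zc+.07)
x,co,m=fit(cart,W,[ee[0]+.004,ee[1],-.07,zc],.001);print('cart',len(W),np.round(x[:2]*1e3,1),np.degrees(x[2]),x[3]*1e3,m)
W=crop(C,(.465,-.19),.045,.058,.13 if zc>.135 else .119)
y,co,m=fit(tower,W,[.4735,-.19,-.07,0],.001);print('tower',len(W),np.round(y[:2]*1e3,1),np.degrees(y[2]).round(1),round(y[3]*1e3,1),m)
cv2.imwrite('pics/m%d.png'%int(s['time']*100),cv2.resize(im[80:220,270:430],None,fx=4.2,fy=4.2,interpolation=cv2.INTER_CUBIC))
E
python3 m.py; ls pics
```

```text
t 8.75 pos [ 470.2 -190.5  218.8] yawY -3.91 tilt [-0.e+00  2.e-04 -1.e+00] F [-0.7 -0.5 -1.6] M [0.05 0.02 0.04] w 10.7 g 58.7
tool delta mm [-0.7 -0.5 18.8]
cart 320 [ 474.  -188.8] -3.7681339407219716 149.49710888177214 0.0009129073459545334
tower 561 [ 473.5 -189.5] -4.0 -0.6 0.0008851917334084212
g1.png
m880.png
sc.png
side0.png
tc.png
top0.png
```

Call:
send_rows --rows '[{"translation": [-0.7,-0.5,5],"turn": 0,"fingers": 0},{"translation": [0,0,8],"turn": 0,"fingers": 0},{"translation": [0,0,8],"turn": 0,"fingers": 0},{"translation": [0,0,5],"turn": 0,"fingers": 0},{"translation": [0,0,0],"turn": 0,"fingers": 0},{"translation": [0,0,0],"turn": 0,"fingers": 0}]'

```text
time: 9.55
ee_pos: [0.4696, -0.1916, 0.1929]
ee_rot: [2.297, 2.144, 0.0]
ft_force: [-0.5, -0.2, -0.4]
width: 0.0102
grasp_force: 58.7
```

```bash
python3 m.py; mv pics/m[0-9]*.png pics/m_a.png 2>/dev/null || (rm pics/m880.png; mv pics/m9*.png pics/m_a.png); ls pics
```

```text
t 9.55 pos [ 469.6 -191.6  192.9] yawY -3.95 tilt [ 2.e-04  0.e+00 -1.e+00] F [-0.5 -0.2 -0.4] M [0.02 0.01 0.01] w 10.2 g 58.7
tool delta mm [ 0.5  0.1 -7.1]
cart 311 [ 473.4 -189.5] -3.1719059422253872 123.21019767207589 0.000907882059128666
tower 462 [ 473.4 -189.4] -3.8 -1.8 0.0009737875250462932
g1.png
m_a.png
sc.png
side0.png
tc.png
top0.png
```

View pics/m_a.png

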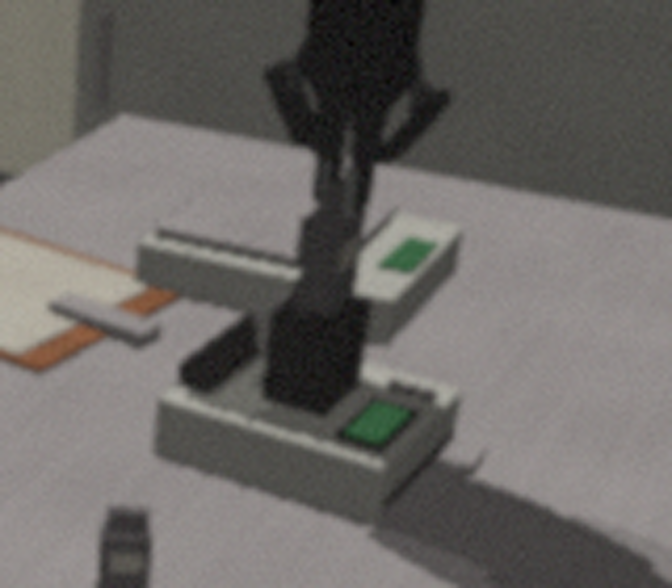

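The cartridge (crop ≈(330,265)) hangs centred right above the tower mouth (≈(315,330)). The fit agrees to 0.1 mm. I'll lower it slowly.

Call:
send_rows --rows '[{"translation": [0,0,2],"turn": 0,"fingers": 0},{"translation": [0,0,2],"turn": 0,"fingers": 0},{"translation": [0,0,2],"turn": 0,"fingers": 0},{"translation": [0,0,2],"turn": 0,"fingers": 0},{"translation": [0,0,0],"turn": 0,"fingers": 0}]'

```text
time: 10.22
ee_pos: [0.4695, -0.1916, 0.1847]
ee_rot: [-2.297, -2.143, 0.0]
ft_force: [-0.6, 0.7, -0.5]
width: 0.0109
grasp_force: 58.7
```

Call:
send_rows --rows '[{"translation": [0,0,1.5],"turn": 0,"fingers": 0},{"translation": [0,0,1.5],"turn": 0,"fingers": 0},{"translation": [0,0,1.5],"turn": 0,"fingers": 0},{"translation": [0,0,0],"turn": 0,"fingers": 0}]'

```text
time: 10.72
ee_pos: [0.4695, -0.1916, 0.1802]
ee_rot: [-2.296, -2.143, 0.0]
ft_force: [-0.1, 0.4, -2.2]
width: 0.0103
grasp_force: 58.7
```

Call:
send_rows --rows '[{"translation": [0,0,1.5],"turn": 0,"fingers": 0},{"translation": [0,0,1.5],"turn": 0,"fingers": 0},{"translation": [0,0,1.5],"turn": 0,"fingers": 0},{"translation": [0,0,0],"turn": 0,"fingers": 0}]'

```text
time: 11.22
ee_pos: [0.4695, -0.1916, 0.1757]
ee_rot: [-2.296, -2.143, 0.0]
ft_force: [-0.2, -0.8, -1.5]
width: 0.011
grasp_force: 58.7
```

Call:
send_rows --rows '[{"translation": [0,0,1],"turn": 0,"fingers": 0},{"translation": [0,0,1],"turn": 0,"fingers": 0},{"translation": [0,0,1],"turn": 0,"fingers": 0},{"translation": [0,0,0],"turn": 0,"fingers": 0}]'

```text
time: 11.72
ee_pos: [0.4695, -0.1916, 0.1727]
ee_rot: [-2.296, -2.143, 0.0]
ft_force: [-0.2, -0.1, -2.1]
width: 0.0106
grasp_force: 58.7
```

Call:
send_rows --rows '[{"translation": [0,0,1],"turn": 0,"fingers": 0},{"translation": [0,0,1],"turn": 0,"fingers": 0},{"translation": [0,0,1],"turn": 0,"fingers": 0},{"translation": [0,0,0],"turn": 0,"fingers": 0}]'

```text
time: 12.22
ee_pos: [0.4691, -0.1916, 0.1697]
ee_rot: [-2.296, -2.143, 0.001]
ft_force: [-3.8, 0.7, 0.4]
width: 0.0105
grasp_force: 58.9
```

Call:
send_rows --rows '[{"translation": [0,0,1],"turn": 0,"fingers": 0},{"translation": [0,0,1],"turn": 0,"fingers": 0},{"translation": [0,0,0],"turn": 0,"fingers": 0}]'

```text
time: 12.6
ee_pos: [0.4691, -0.1916, 0.1678]
ee_rot: [-2.296, -2.143, 0.001]
ft_force: [-5.8, 0.5, 3.2]
width: 0.0106
grasp_force: 59.3
```

Call:
send_rows --rows '[{"translation": [0,0,1],"turn": 0,"fingers": 0},{"translation": [0,0,1],"turn": 0,"fingers": 0},{"translation": [0,0,0],"turn": 0,"fingers": 0}]'

```text
time: 12.98
ee_pos: [0.4691, -0.1916, 0.1658]
ee_rot: [-2.296, -2.143, 0.001]
ft_force: [-4.9, -0.1, 4.1]
width: 0.0107
grasp_force: 59.4
```

Call:
send_rows --rows '[{"translation": [0,0,1],"turn": 0,"fingers": 0},{"translation": [0,0,1],"turn": 0,"fingers": 0},{"translation": [0,0,0],"turn": 0,"fingers": 0}]'

```text
time: 13.35
ee_pos: [0.469, -0.1916, 0.1637]
ee_rot: [-2.296, -2.143, 0.001]
ft_force: [-4.0, 0.5, 1.4]
width: 0.0107
grasp_force: 59.1
```

Call:
send_rows --rows '[{"translation": [0,0,1],"turn": 0,"fingers": 0},{"translation": [0,0,1],"turn": 0,"fingers": 0},{"translation": [0,0,0],"turn": 0,"fingers": 0}]'

```text
time: 13.72
ee_pos: [0.4691, -0.1916, 0.1616]
ee_rot: [-2.296, -2.143, 0.001]
ft_force: [-4.3, 0.5, -1.1]
width: 0.0107
grasp_force: 58.7
```

Call:
send_rows --rows '[{"translation": [0,0,1],"turn": 0,"fingers": 0},{"translation": [0,0,1],"turn": 0,"fingers": 0},{"translation": [0,0,0],"turn": 0,"fingers": 0}]'

```text
time: 14.1
ee_pos: [0.4691, -0.1916, 0.1595]
ee_rot: [-2.296, -2.143, 0.001]
ft_force: [-4.8, -0.2, -3.0]
width: 0.0108
grasp_force: 58.5
```

Call:
send_rows --rows '[{"translation": [0,0,1],"turn": 0,"fingers": 0},{"translation": [0,0,1],"turn": 0,"fingers": 0},{"translation": [0,0,0],"turn": 0,"fingers": 0}]'

```text
time: 14.48
ee_pos: [0.4692, -0.1916, 0.1577]
ee_rot: [-2.296, -2.143, 0.001]
ft_force: [-5.3, 0.2, -0.1]
width: 0.011
grasp_force: 58.9
```

Call:
send_rows --rows '[{"translation": [0,0,1],"turn": 0,"fingers": 0},{"translation": [0,0,1],"turn": 0,"fingers": 0},{"translation": [0,0,0],"turn": 0,"fingers": 0}]'

```text
time: 14.85
ee_pos: [0.4691, -0.1916, 0.1556]
ee_rot: [-2.296, -2.143, 0.001]
ft_force: [-4.8, 0.1, -1.5]
width: 0.0104
grasp_force: 58.7
```

```bash
python3 m.py; ls pics
```

```text
t 14.85 pos [ 469.1 -191.6  155.6] yawY -3.95 tilt [-9.e-04  2.e-04 -1.e+00] F [-4.8  0.1 -1.5] M [0.06 1.47 0.09] w 10.4 g 58.7
tool delta mm [  0.5   0.5 -44.4]
cart 160 [ 472.7 -189.5] -4.238099423335105 86.19630967383118 0.0007460007682499522
tower 428 [ 473.4 -189.5] -3.7 -1.6 0.0009463645675135794
g1.png
m1490.png
m_a.png
sc.png
side0.png
tc.png
top0.png
```

Call:
send_rows --rows '[{"translation": [0,0,1],"turn": 0,"fingers": 0},{"translation": [0,0,0],"turn": 0,"fingers": 0}]'

```text
time: 15.15
ee_pos: [0.4691, -0.1916, 0.1546]
ee_rot: [-2.296, -2.143, 0.001]
ft_force: [-5.7, 1.0, -2.8]
width: 0.0105
grasp_force: 58.6
```

Call:
send_rows --rows '[{"translation": [0,0,1],"turn": 0,"fingers": 0},{"translation": [0,0,0],"turn": 0,"fingers": 0}]'

```text
time: 15.4
ee_pos: [0.4691, -0.1916, 0.1537]
ee_rot: [-2.296, -2.143, 0.001]
ft_force: [-6.0, 1.1, 0.5]
width: 0.0107
grasp_force: 59.1
```

Call:
send_rows --rows '[{"translation": [0,0,1],"turn": 0,"fingers": 0},{"translation": [0,0,0],"turn": 0,"fingers": 0}]'

```text
time: 15.65
ee_pos: [0.4691, -0.1916, 0.1526]
ee_rot: [-2.296, -2.143, 0.001]
ft_force: [-5.7, -0.4, -1.5]
width: 0.0102
grasp_force: 58.9
```

Call:
send_rows --rows '[{"translation": [0,0,1],"turn": 0,"fingers": 0},{"translation": [0,0,0],"turn": 0,"fingers": 0}]'

```text
time: 15.9
ee_pos: [0.4691, -0.1916, 0.1515]
ee_rot: [-2.296, -2.143, 0.001]
ft_force: [-4.6, -0.7, -3.8]
width: 0.0109
grasp_force: 58.4
```

Call:
send_rows --rows '[{"translation": [0,0,1],"turn": 0,"fingers": 0},{"translation": [0,0,0],"turn": 0,"fingers": 0}]'

```text
time: 16.15
ee_pos: [0.4691, -0.1916, 0.1505]
ee_rot: [-2.296, -2.143, 0.001]
ft_force: [-4.5, 0.4, -3.3]
width: 0.0105
grasp_force: 58.5
```

Call:
send_rows --rows '[{"translation": [0,0,1],"turn": 0,"fingers": 0},{"translation": [0,0,0],"turn": 0,"fingers": 0}]'

```text
time: 16.4
ee_pos: [0.4691, -0.1916, 0.1495]
ee_rot: [-2.296, -2.143, 0.001]
ft_force: [-4.9, 0.7, -6.5]
width: 0.0108
grasp_force: 58.4
```

Call:
send_rows --rows '[{"translation": [0,0,1],"turn": 0,"fingers": 0},{"translation": [0,0,0],"turn": 0,"fingers": 0}]'

```text
time: 16.65
ee_pos: [0.4692, -0.1916, 0.1485]
ee_rot: [-2.296, -2.143, 0.001]
ft_force: [-5.4, 0.5, -6.9]
width: 0.0105
grasp_force: 58.4
```

Call:
send_rows --rows '[{"translation": [0,0,0.7],"turn": 0,"fingers": 0},{"translation": [0,0,0],"turn": 0,"fingers": 0}]'

```text
time: 16.9
ee_pos: [0.4692, -0.1916, 0.1478]
ee_rot: [-2.296, -2.143, 0.001]
ft_force: [-5.7, 0.4, -4.5]
width: 0.0106
grasp_force: 58.5
```

Call:
send_rows --rows '[{"translation": [0,0,0.7],"turn": 0,"fingers": 0},{"translation": [0,0,0],"turn": 0,"fingers": 0}]'

```text
time: 17.15
ee_pos: [0.4692, -0.1916, 0.1471]
ee_rot: [-2.296, -2.143, 0.001]
ft_force: [-5.0, 0.6, -6.9]
width: 0.0106
grasp_force: 58.4
```

Call:
send_rows --rows '[{"translation": [0,0,0.7],"turn": 0,"fingers": 0},{"translation": [0,0,0],"turn": 0,"fingers": 0}]'

```text
time: 17.4
ee_pos: [0.4695, -0.1916, 0.1466]
ee_rot: [-2.297, -2.143, 0.0]
ft_force: [-3.5, -0.4, -6.4]
width: 0.0107
grasp_force: 58.6
```

Call:
send_rows --rows '[{"translation": [0,0,0.6],"turn": 0,"fingers": 0},{"translation": [0,0,0],"turn": 0,"fingers": 0}]'

```text
time: 17.65
ee_pos: [0.4696, -0.1916, 0.1461]
ee_rot: [2.297, 2.144, 0.0]
ft_force: [-3.3, 0.8, -5.0]
width: 0.0108
grasp_force: 58.8
```

Call:
send_rows --rows '[{"translation": [0,0,0.6],"turn": 0,"fingers": 0},{"translation": [0,0,0],"turn": 0,"fingers": 0}]'

```text
time: 17.9
ee_pos: [0.4698, -0.1916, 0.1455]
ee_rot: [2.296, 2.143, 0.001]
ft_force: [-3.4, 0.5, -4.8]
width: 0.0111
grasp_force: 58.9
```

Call:
send_rows --rows '[{"translation": [0,0,0.5],"turn": 0,"fingers": 0},{"translation": [0,0,0],"turn": 0,"fingers": 0}]'

```text
time: 18.15
ee_pos: [0.4698, -0.1916, 0.1451]
ee_rot: [2.296, 2.143, 0.001]
ft_force: [-2.7, -0.4, -1.0]
width: 0.0107
grasp_force: 59.2
```

Call:
send_rows --rows '[{"translation": [0,0,0.5],"turn": 0,"fingers": 0},{"translation": [0,0,0],"turn": 0,"fingers": 0}]'

```text
time: 18.4
ee_pos: [0.4698, -0.1917, 0.1447]
ee_rot: [2.296, 2.143, 0.001]
ft_force: [-0.0, 0.8, 2.3]
width: 0.0106
grasp_force: 59.8
```

Call:
send_rows --rows '[{"translation": [0,0,0.5],"turn": 0,"fingers": 0},{"translation": [0,0,0],"turn": 0,"fingers": 0}]'

```text
time: 18.65
ee_pos: [0.4698, -0.1917, 0.1443]
ee_rot: [2.296, 2.143, 0.001]
ft_force: [-1.8, 0.1, 8.1]
width: 0.0107
grasp_force: 60.5
```

Fz dipped, then rose at about 10 N/mm, and the side force fell to about 0. The ball is in the groove and the cartridge is on the floor. I'll ease off slightly and release.

Call:
send_rows --rows '[{"translation": [0,0,-0.4],"turn": 0,"fingers": 0},{"translation": [0,0,0],"turn": 0,"fingers": 0},{"translation": [0,0,0],"turn": 0,"fingers": 20},{"translation": [0,0,0],"turn": 0,"fingers": 40},{"translation": [0,0,0],"turn": 0,"fingers": 50},{"translation": [0,0,0],"turn": 0,"fingers": 50},{"translation": [0,0,0],"turn": 0,"fingers": 50}]'

```text
time: 19.52
ee_pos: [0.4695, -0.1916, 0.1444]
ee_rot: [-2.297, -2.143, -0.0]
ft_force: [-0.1, 0.4, 0.3]
width: 0.0427
grasp_force: 0.0
```

Call:
send_rows --rows '[{"translation": [0,0,-5],"turn": 0,"fingers": 50},{"translation": [0,0,-20],"turn": 0,"fingers": 50},{"translation": [0,0,-30],"turn": 0,"fingers": 50},{"translation": [0,0,-30],"turn": 0,"fingers": 50},{"translation": [0,0,-20],"turn": 0,"fingers": 50},{"translation": [0,0,0],"turn": 0,"fingers": 50},{"translation": [0,0,0],"turn": 0,"fingers": 50},{"translation": [-40,0,0],"turn": 0,"fingers": 50},{"translation": [-50,0,0],"turn": 0,"fingers": 50},{"translation": [-50,0,0],"turn": 0,"fingers": 50},{"translation": [-40,0,0],"turn": 0,"fingers": 50},{"translation": [0,0,0],"turn": 0,"fingers": 50},{"translation": [0,0,0],"turn": 0,"fingers": 50},{"translation": [0,0,0],"turn": 0,"fingers": 50}]'

```text
time: 21.28
ee_pos: [0.4574, -0.3703, 0.2493]
ee_rot: [-2.295, -2.145, -0.0]
ft_force: [-0.1, 0.2, 0.1]
width: 0.0426
grasp_force: 0.0
```

```bash
python3 - <<'E'
from h import *
status()
for c in('side','top'):
    im,d=env.snapshot(c);C=cloud(c,d)
    W=crop(C,(.4735,-.1905),.03,.124,.2)
    x,co,m=fit(cart,W,[.4735,-.19,-.07,.075],.001);print(c,len(W),np.round(x[:2]*1e3,1),np.degrees(x[2]).round(1),x[3]*1e3,m,W[:,2].max())
    for t in('bottle','bowl','jar'):
        m=env.masks_of(c,t)
        if m: print(t,np.round(m[0]['centre']),np.median(C[np.array(m[0]['pixels'])&(d>0)],0).round(3))
    if c=='side':cv2.imwrite('pics/end.png',cv2.resize(im[80:220,270:430],None,fx=4.2,fy=4.2,interpolation=cv2.INTER_CUBIC))
E
```

```text
t 21.27 pos [ 457.4 -370.3  249.3] yawY -3.87 tilt [-2.e-04  5.e-04 -1.e+00] F [-0.1  0.2  0.1] M [-0.03 -0.02  0.  ] w 42.6 g 0.0
side 177 [ 472.5 -189. ] -3.8 75.14713561755777 0.0007187449021466841 0.1664398248757796
bottle [194. 237.] [0.613 0.367 0.094]
bowl [214. 189.] [0.784 0.086 0.038]
jar [240. 297.] [0.444 0.43  0.048]
top 281 [ 471.8 -191.8] -3.0 75.65829360494871 0.0007213466091925275 0.1681525130285109
bottle [172. 179.] [0.616 0.336 0.125]
bowl [260. 136.] [0.783 0.112 0.025]
jar [144. 241.] [0.453 0.402 0.069]
```

View pics/end.png

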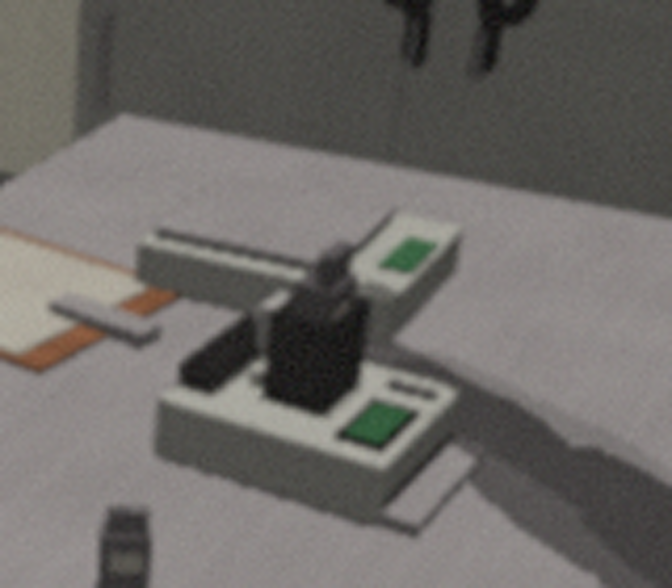

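The cartridge sits upright in the bay: fin at crop ≈(330,265), underside ≈44.6 mm below the mouth. The gripper is clear and the bystanders are unmoved.

```bash
python3 -c "
from cell import env
print(env.finish_job())"
```

```text
the job is handed in; nothing more can be done
None
```

The larger cartridge is in the coder's bay with its groove to the ball, clicked in and released; the wrist force during insertion stayed under about 10 N, the bottle, bowl and jar did not move, and the job was handed in at about 21 s.

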